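# Put the stray tea cups back on their stacks

## Robot

A 6-joint arm with a two-finger parallel gripper is mounted at the origin on the work surface. World frame = base frame: x ahead of the robot, y to its left, z up, the work surface at z = 0. Lengths are in m, angles in rad, forces in N, time in s.
With the tool pointing down it reaches from about 0.35 to 0.875 m from the base axis. Payload 4.2 kg.
Tool frame: the origin (TCP) lies between the finger pads; the fingertips stand 14 mm ahead of it and the grasp point (between the pads) lies 5 mm behind it; x points along the fingers, y is the direction in which the jaws open and shut, and the axes are right-handed (so a half turn about x gives the same grasp; the last joint's range is limited). The gripper opens to 87 mm and grips with 3 to 60 N. Pads are 19 mm wide; open, the fingers measure 117 mm over their backs; the gripper's body (75 mm by 190 mm) begins 51 mm behind the grasp point.
Start: joints at [-0.905, 0.385, 0.008, 0, -1.194, -0.259], TCP at [0.247, -0.574, 0.237] pointing down, gripper open.
Joint ranges: [-3.14, 3.14], [-1.21, 2.06], [-1.07, 1.41], [-3.16, 2.05], [-2.99, -0.16], [-3.1, 3.1]. Speed limits (rad/s): [2.79, 2.79, 3.14, 3.14, 3.14, 3.14].

## Interface

Orientations are given as [roll, pitch, yaw] about the fixed x, y, z axes, in that order (R = Rz(yaw) Ry(pitch) Rx(roll)).
In Python, from bench import env gives the robot as it stands.
- The arm moves only by the shell command python3 -m jog 'ROWS' [FORCE]. ROWS is JSON, a list of rows, each a list of 7 numbers: the shift along the tool's x, y, z in mm, then the turn, a rotation vector about the tool's x, y, z in rad, then the finger opening in mm, from 0 to 87. In form: [[tx, ty, tz, rx, ry, rz, claw], ...]. A call has 1 to 5 rows; each row shifts and turns the commanded pose from where the row before left it, along the tool's axes as they then stand; what a row does not reach is not made up. A row lasts 1/10 s, in which the tool goes at most 50 mm and 8.59 degrees, less where a joint would pass 70% of its speed; a pose out of reach is approached as far as the arm can. A call is refused whole if a number of a shift passes 50 or a number of a turn 0.15, either way. A call with a gripper value outside its range is refused whole. The fingers move at their own pace and stop on an object; FORCE is the grip in N (left out, the last holds). Time passes only in rows, so rows that do not move let the fingers close. It gives the time, the measured TCP pose, the force and the opening at its end, in the units of the state.
- env.read_state(): the state, without advancing time (a new reading comes with each control period).
- env.grab_frame(name): name is "scene" or "top" or "wrist"; returns a dict with "frame" (400x640x3 uint8, red, green, blue), "mtx" (3x3 intrinsics, pixels), "k1" (the pictures are not rectified: a ray, as slopes to the right and down, at radius r is drawn at 1 + k1 r^2 times it, then the intrinsics apply), "camera_from_world" (4x4, takes a point from world to camera coordinates). Camera axes: x right, y down, z forward; pixel columns grow to the right and rows downward; lengths in m; the calibration is good to about 2 mm. A picture is of the moment at which its call begins. There is no depth.
- env.hand_in(): hands the job in, once; it reports no verdict.
The state is a dict: "time_s": time; "q": joint angles; "joint_vel": joint speeds; "joint_efforts": joint torques, N m; "tool_pos": TCP position; "tcp_rot": TCP orientation; "force": force on the tool from outside, world axes, zero at the start; "ft_torque": the same for the moment, N m; "gripper_width": opening from 0.0 (shut) to 1.0 (fully open).
Only numpy, scipy, OpenCV 4.12 (cv2) and the standard library are available. Lean on these libraries where they do the work, as an engineer would, in place of code of your own. Each camera call takes 0.05 s, during which the arm holds its last target.

## Task

Tidy the tea stand before the next guests come: four clean paper cups are standing about on the table, mouth down. Pick up each one and slip it, still mouth down, over the stack of the same print on the blue tray until it sits fully down on the cup below and the stack stands upright. Leave the stacks, the tea glass and the sugar bowl standing where they are.

Things in the scene. Friction and masses are not known exactly. Their poses are not given: they have to be found in the camera images.
- red_cup_mid (a point): Single loose paper cup printed red with rows of small white blossoms, mouth down on the table. 84 mm tall, a hollow cone 50 mm across at the closed end (on top), 76 mm at the rim (below); 14 g. The point is on its axis, half-way up, 42 mm above the rim; z up, yaw means nothing. Grip across the upper part (about 55 mm wide 16 mm below the top).
- green_cup_mid (a point): Single loose paper cup printed green with orange and yellow leaves, mouth down on the table. 84 mm tall, a hollow cone 50 mm across at the closed end (on top), 76 mm at the rim (below); 14 g. The point is on its axis, half-way up, 42 mm above the rim; z up, yaw means nothing. Grip across the upper part (about 55 mm wide 16 mm below the top).
- gold_cup_mid (a point): Single loose paper cup printed gold-yellow with four upright white panels, mouth down on the table. 84 mm tall, a hollow cone 50 mm across at the closed end (on top), 76 mm at the rim (below); 14 g. The point is on its axis, half-way up, 42 mm above the rim; z up, yaw means nothing. Grip across the upper part (about 55 mm wide 16 mm below the top).
- blue_cup_mid (a point): Single loose paper cup printed blue with white rings, mouth down on the table. 84 mm tall, a hollow cone 50 mm across at the closed end (on top), 76 mm at the rim (below); 14 g. The point is on its axis, half-way up, 42 mm above the rim; z up, yaw means nothing. Grip across the upper part (about 55 mm wide 16 mm below the top).
- red_stack_top (a point): Stack of three nested mouth-down cups printed red with rows of small white blossoms, loose on the tray: 114 mm tall, 76 mm across the foot, 50 mm on top; 45 g, slides if pushed. The point is on its axis at the very top; z up. A further cup lowered over it mouth down settles with about 1.5 mm play all round until its closed end is 15 mm above this point, its centre 27 mm below.
- green_stack_top (a point): Stack of three nested mouth-down cups printed green with orange and yellow leaves, loose on the tray: 114 mm tall, 76 mm across the foot, 50 mm on top; 45 g, slides if pushed. The point is on its axis at the very top; z up. A further cup lowered over it mouth down settles with about 1.5 mm play all round until its closed end is 15 mm above this point, its centre 27 mm below.
- gold_stack_top (a point): Stack of three nested mouth-down cups printed gold-yellow with four upright white panels, loose on the tray: 114 mm tall, 76 mm across the foot, 50 mm on top; 45 g, slides if pushed. The point is on its axis at the very top; z up. A further cup lowered over it mouth down settles with about 1.5 mm play all round until its closed end is 15 mm above this point, its centre 27 mm below.
- blue_stack_top (a point): Stack of three nested mouth-down cups printed blue with white rings, loose on the tray: 114 mm tall, 76 mm across the foot, 50 mm on top; 45 g, slides if pushed. The point is on its axis at the very top; z up. A further cup lowered over it mouth down settles with about 1.5 mm play all round until its closed end is 15 mm above this point, its centre 27 mm below.
- tea_glass: A small empty clear tea glass, 52 mm across and 66 mm tall, standing among the stacks on the tray; to be left alone. Origin at the centre of its underside, z up. The blue tray is fixed; its floor is 4 mm above the table, its rim 18 mm.
- sugar_bowl: A small steel sugar bowl with a few lumps in it, 56 mm across and about 40 mm tall, standing on the table among the single cups; to be left alone. Origin at the centre of its underside, z up.

How it is judged:
At the end, for the whole second after the job is handed in: Each cup nested mouth down on the stack of its own print: axes within 8 mm, centre 21 to 33 mm below the stack's top point, cup and stack within 0.1 rad of upright, at rest; stacks within 40 mm, glass and bowl upright and within 30 mm, of where they began (horizontal distance between red_cup_mid and red_stack_top below 0.008 m and z of red_cup_mid in the frame of red_stack_top between -0.033 and -0.021 m and angle between each of red_cup_mid, red_stack_top, green_cup_mid, green_stack_top, gold_cup_mid, gold_stack_top, blue_cup_mid, blue_stack_top's own z axis and vertical below 0.1 rad and linear speed of each of red_cup, red_stack, green_cup, green_stack, gold_cup, gold_stack, blue_cup, blue_stack below 0.02 m/s and distance of each of red_stack_top, green_stack_top, gold_stack_top, blue_stack_top from where it was at the start of the episode below 0.04 m and horizontal distance between green_cup_mid and green_stack_top below 0.008 m and z of green_cup_mid in the frame of green_stack_top between -0.033 and -0.021 m and horizontal distance between gold_cup_mid and gold_stack_top below 0.008 m and z of gold_cup_mid in the frame of gold_stack_top between -0.033 and -0.021 m and horizontal distance between blue_cup_mid and blue_stack_top below 0.008 m and z of blue_cup_mid in the frame of blue_stack_top between -0.033 and -0.021 m and distance of each of tea_glass, sugar_bowl from where it was at the start of the episode below 0.03 m and angle between each of tea_glass, sugar_bowl's own z axis and vertical below 0.2 rad); the robot touches nothing.
It fails at once if a stack on the tray is knocked over or pushed more than 5 cm from its place (angle between any of red_stack_top, green_stack_top, gold_stack_top, blue_stack_top's own z axis and vertical above 0.5 rad or distance of any of red_stack_top, green_stack_top, gold_stack_top, blue_stack_top from where it was at the start of the episode above 0.05 m).
It fails at once if the tea glass or the sugar bowl is knocked over or pushed more than 4 cm (angle between any of tea_glass, sugar_bowl's own z axis and vertical above 0.5 rad or distance of any of tea_glass, sugar_bowl from where it was at the start of the episode above 0.04 m).
It also fails if it takes over 120 s, if anything falls off the work surface, if the arm or the gripper's body presses on something with over 40 N, if the wrist force passes 120 N, or if a joint passes its speed limit or range.

## Working session

There is one attempt and no reset: what is moved stays moved. The work goes in short steps, Python scripts to look and compute and a shell command to move; the robot and the scene stay as the last step left them, time stands still between calls to the robot, and variables do not carry over. Pictures are saved under pics/ and viewed, and the job is handed in when it is done.

```bash
mkdir -p pics; ls
python3 - <<'E'
from bench import env
import cv2,numpy as np
print(env.read_state())
for n in ["scene","top","wrist"]:
    f=env.grab_frame(n)
    cv2.imwrite(f"pics/{n}0.png",f["frame"][:,:,::-1])
    print(n,f["mtx"].round(1).tolist(),f["k1"],np.round(f["camera_from_world"],3).tolist())
E
```

```text
pics
{'time_s': 0.0, 'q': array([-9.05378926e-01,  3.85545932e-01,  6.63172901e-03, -5.21054940e-04,
       -1.19399918e+00, -2.58555957e-01]), 'joint_vel': array([ 0.00029352, -0.00037446,  0.00044059, -0.0019556 ,  0.00127545,
        0.00133221]), 'joint_efforts': array([ 7.10290278e-04, -3.90661991e+01,  1.87408412e+01,  4.21972051e+00,
        1.11517013e-02, -1.83060574e-04]), 'tool_pos': array([ 0.24710144, -0.57345324,  0.23546502]), 'tcp_rot': array([1.60455752, 1.56862458, 2.01122673]), 'force': array([0.3194655 , 0.31960209, 0.08738118]), 'ft_torque': array([-0.00863735, -0.01318023, -0.00636941]), 'gripper_width': 0.9999985649604213}
scene [[388.4, 0.0, 321.8], [0.0, 388.4, 197.8], [0.0, 0.0, 1.0]] -0.08937132408346386 [[0.725, 0.689, 0.002, -0.399], [0.56, -0.587, -0.585, -0.225], [-0.402, 0.425, -0.811, 1.13], [0.0, 0.0, 0.0, 1.0]]
top [[376.0, 0.0, 319.7], [0.0, 376.0, 196.2], [0.0, 0.0, 1.0]] -0.08972072211085398 [[-0.013, -1.0, 0.003, 0.015], [-0.993, 0.013, -0.116, 0.531], [0.116, -0.005, -0.993, 0.835], [0.0, 0.0, 0.0, 1.0]]
wrist [[327.7, 0.0, 321.2], [0.0, 327.7, 197.4], [0.0, 0.0, 1.0]] 0.0004488379032752975 [[-0.396, 0.918, 0.002, 0.625], [0.891, 0.383, 0.242, -0.029], [0.221, 0.098, -0.97, 0.391], [0.0, 0.0, 0.0, 1.0]]
```

View pics/top0.png

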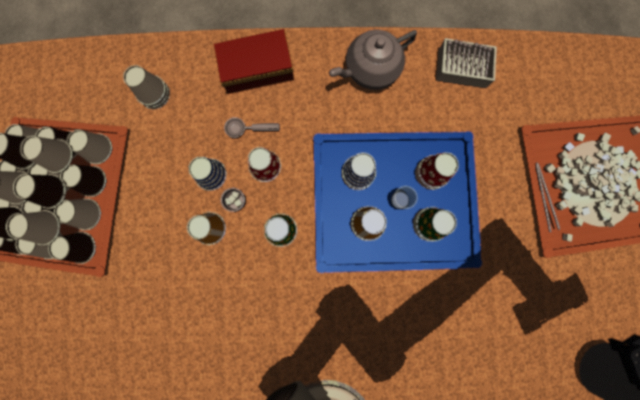

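View pics/scene0.png

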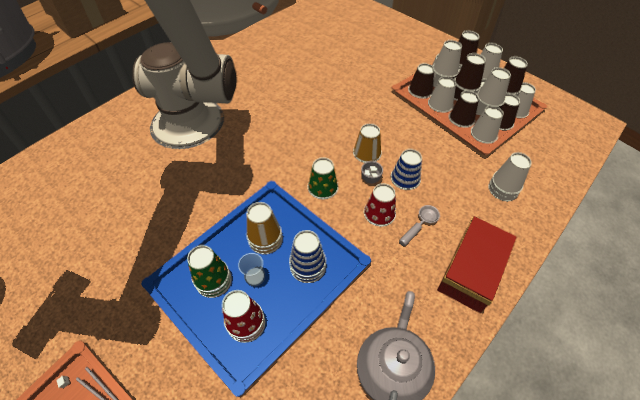

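View pics/wrist0.png

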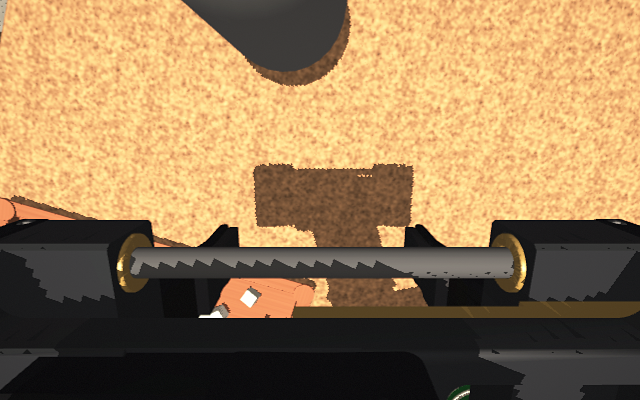

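The top view shows the loose cups' closed ends near blue (203,167), red (261,158), gold (203,228) and green (281,230). The stack tops are near blue (362,163), red (446,165), gold (373,221) and green (443,222). The scene view shows all eight as well. I'll measure the white discs in both views.

```bash
cat > h.py <<'E'
from bench import env
import cv2,numpy as np
def ray(f,u,v):
    K=f["mtx"]; d=np.array([f["k1"],0,0,0,0.])
    p=cv2.undistortPoints(np.array([[[u,v]]],float),K,d)[0,0]
    T=f["camera_from_world"]; R=T[:3,:3]
    return -R.T@T[:3,3], R.T@np.array([p[0],p[1],1.])
def plane(f,u,v,z):
    o,d=ray(f,u,v); return o+d*(z-o[2])/d[2]
def proj(f,P):
    T=f["camera_from_world"]
    return cv2.projectPoints(np.array([P],float),cv2.Rodrigues(T[:3,:3])[0],T[:3,3],f["mtx"],np.array([f["k1"],0,0,0,0.]))[0][0,0]
def tri(f,uv,g,uv2):
    o1,d1=ray(f,*uv);o2,d2=ray(g,*uv2)
    A=np.stack([d1,-d2],1);s=np.linalg.lstsq(A,o2-o1,rcond=None)[0]
    a=o1+s[0]*d1;b=o2+s[1]*d2
    return (a+b)/2,np.linalg.norm(a-b)
def discs(f,box=None,amin=60,amax=900):
    im=f["frame"].astype(int); m=((im.min(2)>130)&(im.max(2)-im.min(2)<60)).astype(np.uint8)
    n,l,st,c=cv2.connectedComponentsWithStats(m,connectivity=4)
    return [(c[i].round(1).tolist(),int(st[i,4]),st[i,2:4].tolist()) for i in range(1,n) if amin<st[i,4]<amax]
E
python3 - <<'E'
from h import *
t=env.grab_frame("top");s=env.grab_frame("scene")
print("top");[print(*x, plane(t,*x[0],.084).round(3), plane(t,*x[0],.118).round(3)) for x in discs(t)if 150<x[0][0]<480]
print("scene");[print(*x, plane(s,*x[0],.084).round(3), plane(s,*x[0],.118).round(3)) for x in discs(s) if 150<x[0][0]<440]
E
```

```text
top
[378.1, 53.5] 73 [11, 8] [ 0.853 -0.13   0.084] [ 0.835 -0.124  0.118]
[450.3, 67.1] 114 [18, 19] [ 0.821 -0.297  0.084] [ 0.804 -0.284  0.118]
[259.3, 158.6] 335 [21, 20] [0.609 0.139 0.084] [0.602 0.134 0.118]
[362.8, 164.5] 414 [23, 23] [ 0.593 -0.087  0.084] [ 0.587 -0.083  0.118]
[445.5, 164.4] 343 [20, 22] [ 0.592 -0.27   0.084] [ 0.585 -0.259  0.118]
[200.2, 168.0] 320 [20, 21] [0.591 0.27  0.084] [0.584 0.259 0.118]
[231.3, 197.7] 64 [12, 12] [0.524 0.2   0.084] [0.52  0.192 0.118]
[373.6, 221.3] 453 [24, 24] [ 0.469 -0.107  0.084] [ 0.467 -0.102  0.118]
[443.4, 222.1] 391 [22, 23] [ 0.465 -0.259  0.084] [ 0.463 -0.248  0.118]
[198.8, 226.6] 344 [20, 22] [0.462 0.27  0.084] [0.461 0.259 0.118]
[276.5, 228.5] 395 [22, 22] [0.456 0.102 0.084] [0.455 0.098 0.118]
[338.3, 394.1] 208 [27, 12] [ 0.108 -0.025  0.084] [ 0.122 -0.024  0.118]
scene
[425.1, 68.9] 96 [15, 9] [0.418 0.589 0.084] [0.44  0.544 0.118]
[175.0, 134.2] 607 [56, 32] [ 0.11  -0.084  0.084] [ 0.147 -0.096  0.118]
[369.9, 131.1] 169 [19, 12] [0.466 0.267 0.084] [0.486 0.238 0.118]
[410.9, 157.6] 208 [21, 14] [0
[... 343 characters left out ...]
 [0.719 0.096 0.084] [0.726 0.075 0.118]
[305.8, 242.2] 410 [27, 20] [ 0.576 -0.074  0.084] [ 0.59  -0.087  0.118]
[200.9, 257.7] 396 [25, 22] [ 0.448 -0.247  0.084] [ 0.468 -0.251  0.118]
[254.2, 275.7] 206 [17, 16] [ 0.556 -0.197  0.084] [ 0.571 -0.204  0.118]
[235.7, 303.3] 577 [28, 27] [ 0.573 -0.258  0.084] [ 0.588 -0.262  0.118]
[409.4, 298.6] 68 [7, 14] [ 0.804 -0.026  0.084] [ 0.807 -0.041  0.118]
[241.5, 334.7] 71 [33, 14] [ 0.627 -0.289  0.084] [ 0.638 -0.291  0.118]
[400.7, 358.8] 831 [35, 36] [ 0.86  -0.125  0.084] [ 0.86  -0.135  0.118]
[385.5, 373.5] 723 [44, 52] [ 0.856 -0.162  0.084] [ 0.856 -0.171  0.118]
[403.4, 354.8] 63 [9, 9] [ 0.859 -0.116  0.084] [ 0.859 -0.127  0.118]
```

Run:
```python
from h import *
from scipy.spatial.transform import Rotation as Ro
s=env.read_state(); print(Ro.from_euler('xyz',s["tcp_rot"]).as_matrix().round(3))
t=env.grab_frame("top");s=env.grab_frame("scene")
a=cv2.resize(t["frame"][145:250,180:295],None,fx=6,fy=5,interpolation=0)
b=cv2.resize(t["frame"][145:250,340:465],None,fx=6,fy=5,interpolation=0)
cv2.imwrite("pics/ca.png",a[:,:,::-1]);cv2.imwrite("pics/cb.png",b[:,:,::-1])
N=dict(zip(["red","blues","reds","blue","bowl","golds","greens","gold","green"],[x[0] for x in discs(t) if 150<x[0][0]<480 and 140<x[0][1]<240]))
S=dict(gold=(369.9,131.1),blue=(410.9,157.6),green=(322.9,166.4),red=(383.7,193.3),golds=(258.9,212.8),blues=(305.8,242.2),greens=(200.9,257.7),reds=(235.7,303.3))
for k in S: print(k,*[x.round(4) for x in tri(t,N[k],s,S[k])])
```

```text
[[-0.    -0.396  0.918]
 [ 0.001  0.918  0.396]
 [-1.     0.001 -0.   ]]
gold [0.4626 0.2722 0.0782] 0.0005
blue [0.5923 0.2726 0.0766] 0.0005
green [0.4567 0.1025 0.0775] 0.0004
red [0.6113 0.1407 0.0764] 0.0003
golds [ 0.4677 -0.1027  0.1124] 0.0
blues [ 0.5875 -0.0839  0.1115] 0.0009
greens [ 0.4638 -0.2501  0.1106] 0.0002
reds [ 0.5858 -0.2611  0.1128] 0.0011
```

View pics/ca.png

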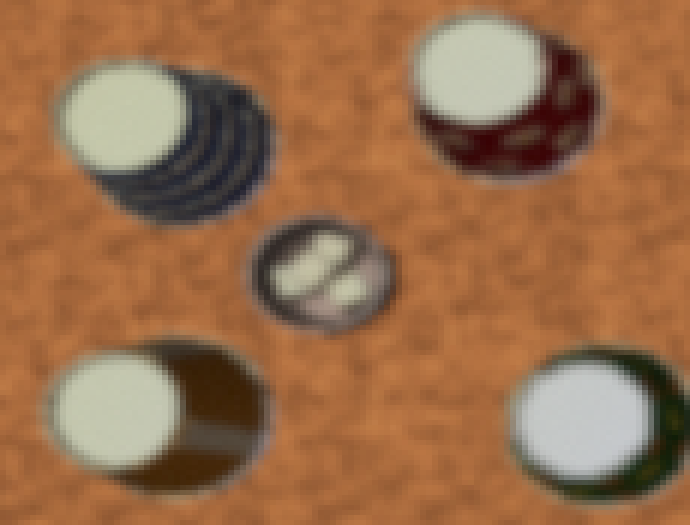

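View pics/cb.png

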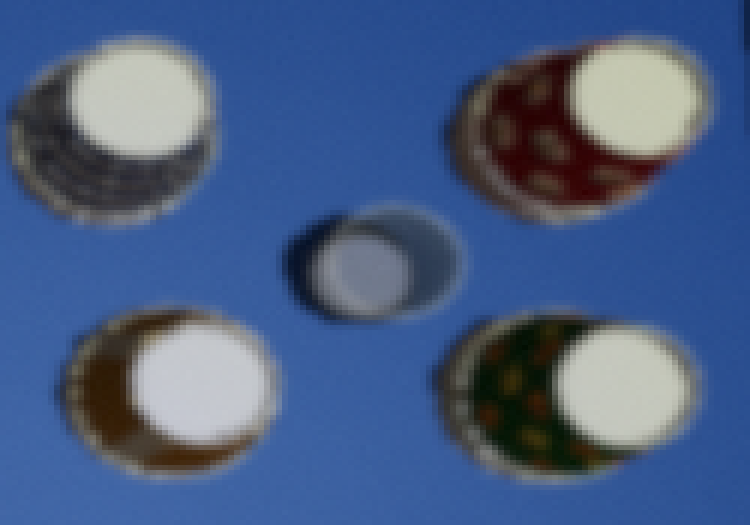

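Triangulated heights come out 6 mm below nominal for all eight, which fits closed ends recessed inside a rim. Rays cross within about 1 mm, so I'll use these xy values. The next move squares the tool to the world axes.

```bash
python3 -m jog '[[0,0,0,0.136,0,0,87],[0,0,0,0.136,0,0,87],[0,0,0,0.136,0,0,87],[0,48,15,0,0,0,87],[0,48,15,0,0,0,87]]' 10
python3 -m jog '[[0,48,15,0,0,0,87],[0,48,15,0,0,0,87],[0,48,15,0,0,0,87],[0,48,15,0,0,0,87],[0,48,15,0,0,0,87]]'
python3 -m jog '[[0,48,15,0,0,0,87],[0,48,15,0,0,0,87],[0,48,15,0,0,0,87],[0,48,15,0,0,0,87],[0,48,15,0,0,0,87]]'
```

```text
time_s: 0.85
tool_pos: [0.2771, -0.478, 0.2356]
tcp_rot: [2.285, 1.57, 2.281]
force: [2.0, 0.6, 0.8]
gripper_width: 1.002
time_s: 1.35
tool_pos: [0.3523, -0.2382, 0.2369]
tcp_rot: [-0.228, 1.57, -0.23]
force: [1.1, -0.1, 0.4]
gripper_width: 0.999
time_s: 1.85
tool_pos: [0.4271, 0.0007, 0.2371]
tcp_rot: [0.289, 1.569, 0.288]
force: [1.1, -0.7, -0.2]
gripper_width: 0.997
```

```bash
python3 -m jog '[[0,34,10,0,0,0,87],[0,34,10,0,0,0,87],[0,34,10,0,0,0,87],[30,0,0,0,0,0,87],[0,0,0,0,0,0,87]]'
python3 - <<'E'
from h import *
w=env.grab_frame("wrist")
cv2.imwrite("pics/w1.png",w["frame"][:,:,::-1])
print(proj(w,[.4567,.1025,.078]))
E
```

```text
time_s: 2.35
tool_pos: [0.4548, 0.1004, 0.2034]
tcp_rot: [-2.772, 1.563, -2.772]
force: [-1.4, -0.0, -0.9]
gripper_width: 0.999
[325.76231119 197.44703895]
```

View pics/w1.png

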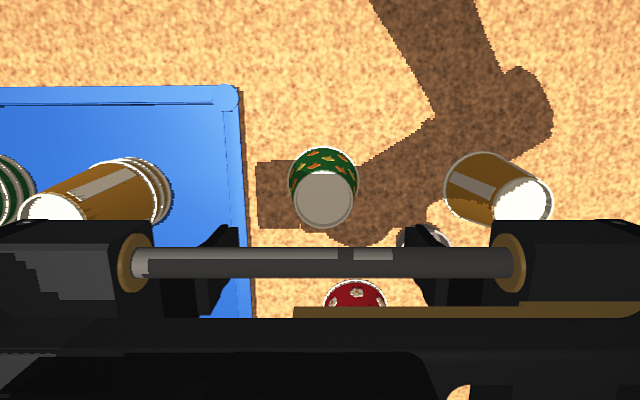

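The wrist view shows the green disc at about (323.5,200) against a predicted (326,197), so the two agree to about 2 mm. Descending.

```bash
python3 -m jog '[[40,1,2.5,0,0,0,87],[40,0,0,0,0,0,87],[40,0,0,0,0,0,87],[20,0,0,0,0,0,87],[0,0,0,0,0,0,87]]'
python3 -m jog '[[0,0,0,0,0,0,50],[0,0,0,0,0,0,45],[0,0,0,0,0,0,45],[0,0,0,0,0,0,45],[0,0,0,0,0,0,45]]' 6
```

```text
time_s: 2.9
tool_pos: [0.4585, 0.1, 0.0652]
tcp_rot: [-2.567, 1.566, -2.57]
force: [-0.7, -0.2, -0.4]
gripper_width: 0.999
time_s: 3.4
tool_pos: [0.46, 0.1017, 0.0674]
tcp_rot: [0.465, 1.569, 0.464]
force: [-0.6, 0.2, 3.4]
gripper_width: 0.667
```

```bash
python3 -m jog '[[0,0,0,0,0,0,45],[0,0,0,0,0,0,45]]'
python3 - <<'E'
from h import *
for i in range(1): print(env.read_state()["tool_pos"])
w=env.grab_frame("wrist")
cv2.imwrite("pics/w2.png",w["frame"][:,:,::-1])
E
```

```text
time_s: 3.6
tool_pos: [0.46, 0.1017, 0.0673]
tcp_rot: [0.327, 1.57, 0.326]
force: [-1.4, -0.7, 6.3]
gripper_width: 0.667
[0.46004352 0.10172306 0.06727625]
```

View pics/w2.png

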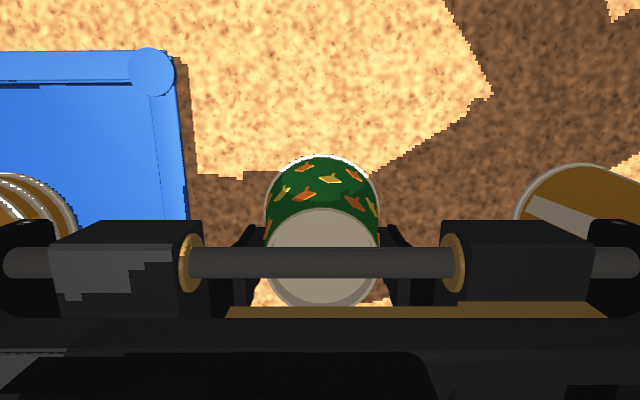

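Gripper shut on the cup at 58 mm, which fits tip contact at that height, and the cup is centred between the fingers. Lifting.

```bash
python3 -m jog '[[-20,0,0,0,0,0,45],[-40,0,0,0,0,0,45],[-40,0,0,0,0,0,45],[-40,0,0,0,0,0,45],[-40,0,0,0,0,0,45]]'
python3 - <<'E'
from h import *
w=env.grab_frame("wrist")
cv2.imwrite("pics/w3.png",w["frame"][:,:,::-1])
w=env.grab_frame("scene")
cv2.imwrite("pics/s3.png",w["frame"][:,:,::-1])
E
```

```text
time_s: 4.15
tool_pos: [0.459, 0.1013, 0.2479]
tcp_rot: [3.052, 1.57, 3.05]
force: [0.8, 0.2, -0.4]
gripper_width: 0.669
```

View pics/w3.png

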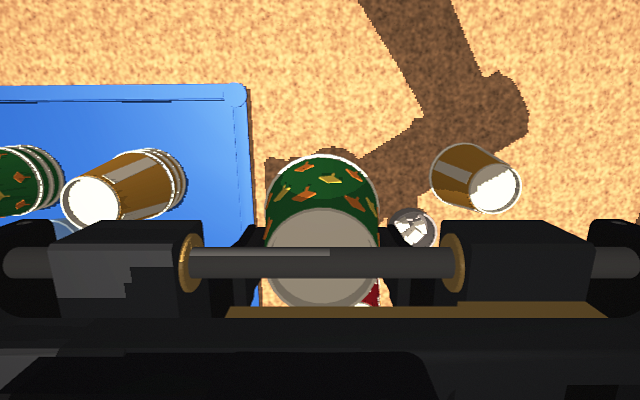

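View pics/s3.png

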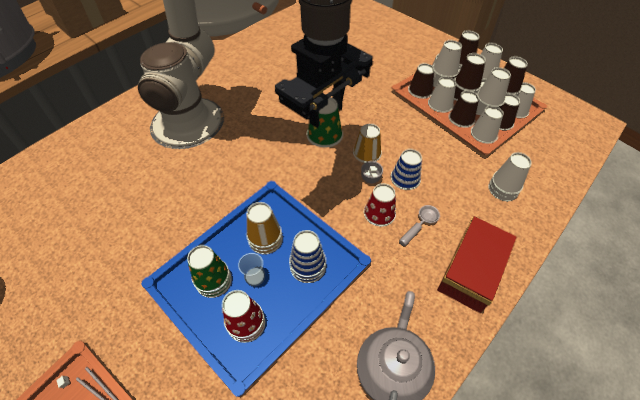

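The green cup is held straight (rim intact in the wrist view, upright in the scene at about (323,125)). Carrying it to the green stack.

```bash
python3 -m jog '[[0,-20,0,0,0,0,45],[0,-40,1,0,0,0,45],[0,-45,1,0,0,0,45],[0,-45,1,0,0,0,45],[0,-45,1,0,0,0,45]]'
python3 -m jog '[[0,-45,1,0,0,0,45],[0,-45,1,0,0,0,45],[0,-40,1,0,0,0,45],[0,-20,1,0,0,0,45],[0,-5,0,0,0,0,45]]'
python3 - <<'E'
from h import *
w=env.grab_frame("wrist")
cv2.imwrite("pics/w4.png",w["frame"][:,:,::-1])
w=env.grab_frame("top")
cv2.imwrite("pics/t4.png",w["frame"][:,:,::-1])
E
```

```text
time_s: 4.75
tool_pos: [0.4626, -0.095, 0.2457]
tcp_rot: [2.9, 1.57, 2.899]
force: [2.1, -0.8, 0.2]
gripper_width: 0.666
time_s: 5.25
tool_pos: [0.4665, -0.2503, 0.245]
tcp_rot: [2.855, 1.568, 2.851]
force: [-0.4, -0.2, 0.8]
gripper_width: 0.67
```

View pics/w4.png

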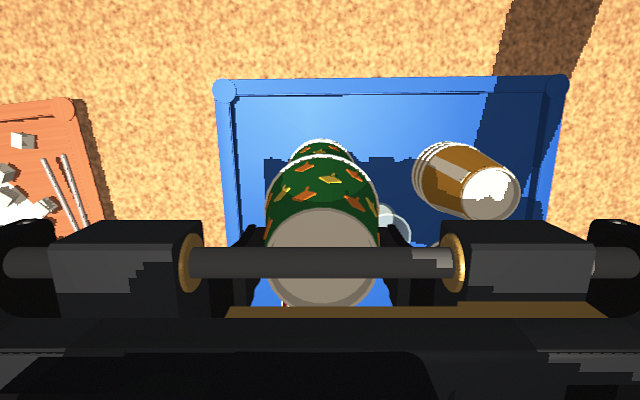

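The stack shows just behind the held cup at (320,145), in line with it. Lowering.

```bash
python3 -m jog '[[25,0,0,0,0,0,45],[30,0,0,0,0,0,45],[25,0,0,0,0,0,45],[15,0,0,0,0,0,45],[0,0,0,0,0,0,45]]'
python3 -m jog '[[8,0,0,0,0,0,45],[8,0,0,0,0,0,45],[8,0,0,0,0,0,45],[4,0,0,0,0,0,45],[0,0,0,0,0,0,45]]'
```

```text
time_s: 5.85
tool_pos: [0.4655, -0.2467, 0.1492]
tcp_rot: [2.821, 1.565, 2.821]
force: [-0.6, 0.9, 0.3]
gripper_width: 0.67
time_s: 6.35
tool_pos: [0.4668, -0.2485, 0.123]
tcp_rot: [2.935, 1.57, 2.934]
force: [-0.4, -1.2, -1.0]
gripper_width: 0.664
```

```bash
python3 -m jog '[[3,-1,0,0,0,0,45],[3,0,0,0,0,0,45],[0,0,0,0,0,0,45]]'
python3 -m jog '[[2,0,0,0,0,0,45],[0,0,0,0,0,0,45]]'
```

```text
time_s: 6.65
tool_pos: [0.4669, -0.2496, 0.1172]
tcp_rot: [2.726, 1.57, 2.725]
force: [-0.0, 0.9, -0.1]
gripper_width: 0.671
time_s: 6.85
tool_pos: [0.4675, -0.2497, 0.1163]
tcp_rot: [-0.668, 1.57, -0.669]
force: [-1.2, 0.4, 3.3]
gripper_width: 0.667
```

```bash
python3 -m jog '[[0,0,0,0,0,0,65],[0,0,0,0,0,0,75],[0,0,0,0,0,0,80],[0,0,0,0,0,0,80]]'
python3 -m jog '[[-10,0,0,0,0,0,80],[-20,0,0,0,0,0,80],[-40,0,0,0,0,0,80],[-40,0,0,0,0,0,87],[0,0,0,0,0,0,87]]'
python3 - <<'E'
from h import *
w=env.grab_frame("wrist")
cv2.imwrite("pics/w5.png",w["frame"][:,:,::-1])
s=env.grab_frame("scene")
cv2.imwrite("pics/s5.png",s["frame"][:,:,::-1])
E
```

```text
time_s: 7.25
tool_pos: [0.4671, -0.2495, 0.1153]
tcp_rot: [2.912, 1.57, 2.911]
force: [0.1, -0.4, -0.9]
gripper_width: 0.894
time_s: 7.75
tool_pos: [0.4705, -0.2509, 0.2326]
tcp_rot: [-0.36, 1.557, -0.36]
force: [1.1, -0.2, 0.3]
gripper_width: 0.984
```

View pics/w5.png

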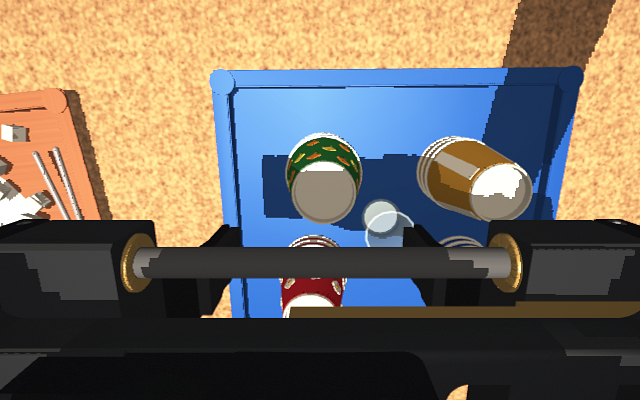

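View pics/s5.png

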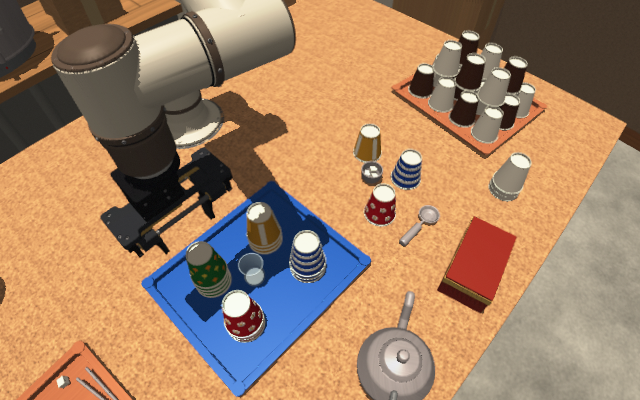

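Green is nested and upright, at about (208,255) in the scene view. Next is gold.

```bash
python3 -m jog '[[0,30,-1,0,0,0,87],[0,48,-1,0,0,0,87],[0,48,-1,0,0,0,87],[0,48,-1,0,0,0,87],[0,48,-1,0,0,0,87]]'
python3 -m jog '[[0,48,-1,0,0,0,87],[0,48,-1,0,0,0,87],[0,48,0,0,0,0,87],[0,48,0,0,0,0,87],[0,48,0,0,0,0,87]]'
python3 -m jog '[[0,40,0,0,0,0,87],[0,20,0,0,0,0,87],[10,0,0,0,0,0,87],[0,0,0,0,0,0,87]]'
python3 - <<'E'
from h import *
w=env.grab_frame("wrist")
cv2.imwrite("pics/w6.png",w["frame"][:,:,::-1])
print(proj(w,[.4626,.2722,.078]))
E
```

```text
time_s: 8.35
tool_pos: [0.4613, -0.026, 0.2245]
tcp_rot: [-2.952, 1.568, -2.954]
force: [1.0, -0.3, 0.6]
gripper_width: 1.002
time_s: 8.85
tool_pos: [0.4596, 0.214, 0.2245]
tcp_rot: [-2.476, 1.568, -2.477]
force: [1.4, -0.9, 0.1]
gripper_width: 0.997
time_s: 9.25
tool_pos: [0.4594, 0.2711, 0.213]
tcp_rot: [-2.458, 1.565, -2.46]
force: [-0.2, -0.4, -0.6]
gripper_width: 1.001
[324.68440695 195.94059287]
```

View pics/w6.png

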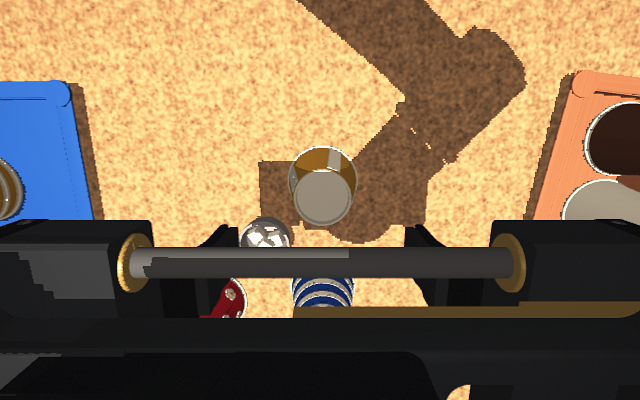

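The gold disc is at (322,197), matching the predicted (325,196). Descending and gripping.

```bash
python3 -m jog '[[40,0,2,0,0,0,87],[45,0,0,0,0,0,87],[40,0,0,0,0,0,87],[22,0,0,0,0,0,87],[0,0,0,0,0,0,87]]'
python3 -m jog '[[0,0,0,0,0,0,50],[0,0,0,0,0,0,45],[0,0,0,0,0,0,45],[0,0,0,0,0,0,45],[0,0,0,0,0,0,45]]' 6
python3 -m jog '[[-20,0,0,0,0,0,45],[-40,0,0,0,0,0,45],[-40,0,0,0,0,0,45],[-40,0,0,0,0,0,45],[-40,0,0,0,0,0,45]]'
```

```text
time_s: 9.8
tool_pos: [0.4611, 0.269, 0.0656]
tcp_rot: [-2.362, 1.563, -2.366]
force: [-0.1, 0.1, -0.4]
gripper_width: 1.001
time_s: 10.3
tool_pos: [0.4631, 0.2728, 0.0695]
tcp_rot: [0.731, 1.569, 0.73]
force: [-0.2, -0.2, 2.7]
gripper_width: 0.659
time_s: 10.8
tool_pos: [0.4624, 0.2723, 0.2505]
tcp_rot: [1.038, 1.57, 1.037]
force: [1.4, 0.1, 0.0]
gripper_width: 0.659
```

```bash
python3 -m jog '[[0,-20,0,0,0,0,45],[0,-40,1,0,0,0,45],[0,-45,1,0,0,0,45],[0,-45,1,0,0,0,45],[0,-45,1,0,0,0,45]]'
python3 -m jog '[[0,-45,1,0,0,0,45],[0,-45,1,0,0,0,45],[0,-45,0,0,0,0,45],[0,-30,0,0,0,0,45],[0,-15,0,0,0,0,45]]'
python3 -m jog '[[0,0,0,0,0,0,45]]'
python3 - <<'E'
from h import *
w=env.grab_frame("wrist")
cv2.imwrite("pics/w7.png",w["frame"][:,:,::-1])
E
```

```text
time_s: 11.3
tool_pos: [0.4657, 0.0756, 0.2482]
tcp_rot: [3.076, 1.57, 3.075]
force: [0.7, 0.6, -0.3]
gripper_width: 0.664
time_s: 11.8
tool_pos: [0.4673, -0.1049, 0.248]
tcp_rot: [3.124, 1.57, 3.12]
force: [0.5, -0.9, -0.5]
gripper_width: 0.667
time_s: 11.9
tool_pos: [0.4675, -0.1043, 0.248]
tcp_rot: [3.118, 1.57, 3.113]
force: [0.3, 1.0, -0.6]
gripper_width: 0.665
```

View pics/w7.png

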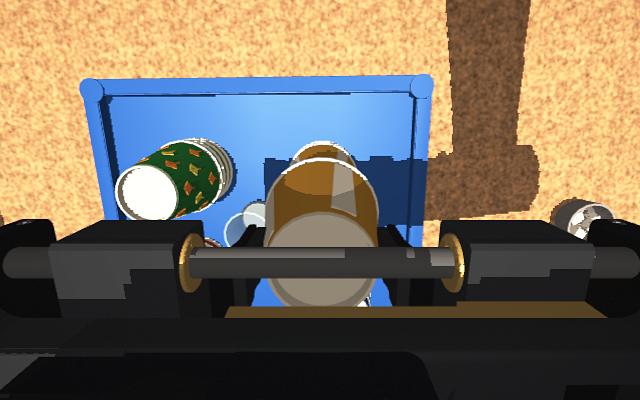

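The gold cup is over its stack, which shows at (325,148) behind the held cup. Lowering.

```bash
python3 -m jog '[[25,2,0,0,0,0,45],[30,0,0,0,0,0,45],[25,0,0,0,0,0,45],[15,0,0,0,0,0,45],[0,0,0,0,0,0,45]]'
python3 -m jog '[[8,0,0,0,0,0,45],[8,0,0,0,0,0,45],[8,0,0,0,0,0,45],[4,0,0,0,0,0,45],[0,0,0,0,0,0,45]]'
python3 -m jog '[[3,0,0,0,0,0,45],[2,0,0,0,0,0,45],[0,0,0,0,0,0,45]]'
```

```text
time_s: 12.45
tool_pos: [0.4665, -0.0997, 0.1513]
tcp_rot: [-3.122, 1.565, -3.123]
force: [0.3, 0.3, -0.2]
gripper_width: 0.661
time_s: 12.95
tool_pos: [0.468, -0.1006, 0.125]
tcp_rot: [-2.994, 1.57, -2.995]
force: [0.8, -0.9, 0.2]
gripper_width: 0.667
time_s: 13.25
tool_pos: [0.4683, -0.1006, 0.1204]
tcp_rot: [2.535, 1.571, 2.534]
force: [0.3, 1.3, 0.5]
gripper_width: 0.664
```

```bash
python3 -m jog '[[2,-1,0,0,0,0,45],[1,0,0,0,0,0,45],[0,0,0,0,0,0,45]]'
python3 -m jog '[[0,0,0,0,0,0,65],[0,0,0,0,0,0,75],[0,0,0,0,0,0,80],[0,0,0,0,0,0,80]]'
python3 -m jog '[[-10,0,0,0,0,0,80],[-20,0,0,0,0,0,80],[-40,0,0,0,0,0,80],[-40,0,0,0,0,0,87],[0,0,0,0,0,0,87]]'
```

```text
time_s: 13.55
tool_pos: [0.4686, -0.1016, 0.1184]
tcp_rot: [-0.3, 1.57, -0.301]
force: [-1.9, 1.1, 5.7]
gripper_width: 0.665
time_s: 13.95
tool_pos: [0.4682, -0.1015, 0.1173]
tcp_rot: [3.024, 1.57, 3.023]
force: [-0.8, 0.6, -0.8]
gripper_width: 0.891
time_s: 14.45
tool_pos: [0.4719, -0.1018, 0.2341]
tcp_rot: [-0.045, 1.557, -0.045]
force: [0.6, -0.4, -0.1]
gripper_width: 0.982
```

```bash
python3 -m jog '[[0,25,14,0,0,0,87],[0,42,25,0,0,0,87],[0,42,25,0,0,0,87],[0,42,25,0,0,0,87],[0,42,25,0,0,0,87]]'
python3 -m jog '[[0,35,20,0,0,0,87],[0,15,9,0,0,0,87],[10,0,0,0,0,0,87],[0,0,0,0,0,0,87]]'
python3 - <<'E'
from h import *
w=env.grab_frame("wrist")
cv2.imwrite("pics/w8.png",w["frame"][:,:,::-1])
print(proj(w,[.6113,.1407,.078]))
E
```

```text
time_s: 14.95
tool_pos: [0.5831, 0.093, 0.2278]
tcp_rot: [0.264, 1.571, 0.263]
force: [0.5, 0.0, 0.5]
gripper_width: 0.999
time_s: 15.35
tool_pos: [0.6102, 0.141, 0.2152]
tcp_rot: [-2.853, 1.566, -2.854]
force: [-0.5, -0.7, -0.9]
gripper_width: 1.003
[322.71986434 193.05332149]
```

View pics/w8.png

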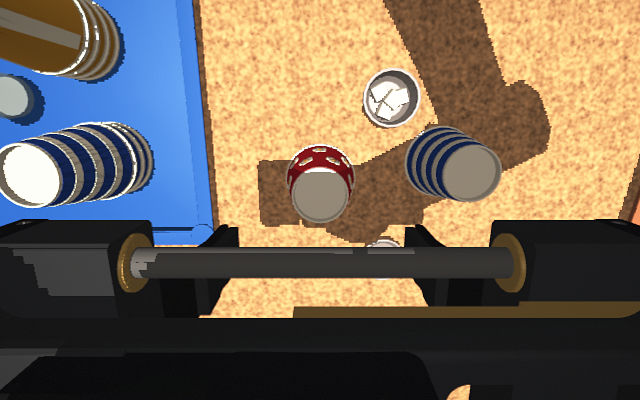

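The red disc is at (320,193), as predicted within 3 px. Gripping.

```bash
python3 -m jog '[[40,-1,0,0,0,0,87],[45,0,0,0,0,0,87],[40,0,0,0,0,0,87],[24,0,0,0,0,0,87],[0,0,0,0,0,0,87]]'
python3 -m jog '[[0,0,0,0,0,0,50],[0,0,0,0,0,0,45],[0,0,0,0,0,0,45],[0,0,0,0,0,0,45],[0,0,0,0,0,0,45]]' 6
python3 -m jog '[[-20,0,0,0,0,0,45],[-40,0,0,0,0,0,45],[-40,0,0,0,0,0,45],[-40,0,0,0,0,0,45],[-40,0,0,0,0,0,45]]'
```

```text
time_s: 15.9
tool_pos: [0.6087, 0.1379, 0.0651]
tcp_rot: [-2.74, 1.562, -2.743]
force: [-0.6, 0.0, -0.1]
gripper_width: 0.999
time_s: 16.4
tool_pos: [0.6121, 0.1405, 0.0697]
tcp_rot: [0.382, 1.569, 0.381]
force: [-0.8, 0.6, 2.3]
gripper_width: 0.662
time_s: 16.9
tool_pos: [0.6113, 0.1402, 0.2505]
tcp_rot: [0.739, 1.57, 0.738]
force: [-0.2, 1.4, -1.2]
gripper_width: 0.66
```

```bash
python3 -m jog '[[0,-25,-2,0,0,0,45],[0,-45,-3,0,0,0,45],[0,-45,-3,0,0,0,45],[0,-45,-3,0,0,0,45],[0,-45,-3,0,0,0,45]]'
python3 -m jog '[[0,-45,-3,0,0,0,45],[0,-45,-3,0,0,0,45],[0,-45,-3,0,0,0,45],[0,-40,-2,0,0,0,45],[0,-20,0,0,0,0,45]]'
python3 -m jog '[[0,0,0,0,0,0,45],[0,0,0,0,0,0,45]]'
python3 - <<'E'
from h import *
w=env.grab_frame("wrist")
cv2.imwrite("pics/w9.png",w["frame"][:,:,::-1])
E
```

```text
time_s: 17.4
tool_pos: [0.5969, -0.0662, 0.2489]
tcp_rot: [0.248, 1.57, 0.247]
force: [0.8, -0.3, 0.1]
gripper_width: 0.655
time_s: 17.9
tool_pos: [0.5853, -0.2627, 0.2486]
tcp_rot: [-2.246, 1.571, -2.25]
force: [-0.0, 0.5, -0.8]
gripper_width: 0.659
time_s: 18.1
tool_pos: [0.5859, -0.2598, 0.2484]
tcp_rot: [2.261, 1.57, 2.259]
force: [0.1, -0.2, -1.0]
gripper_width: 0.658
```

View pics/w9.png

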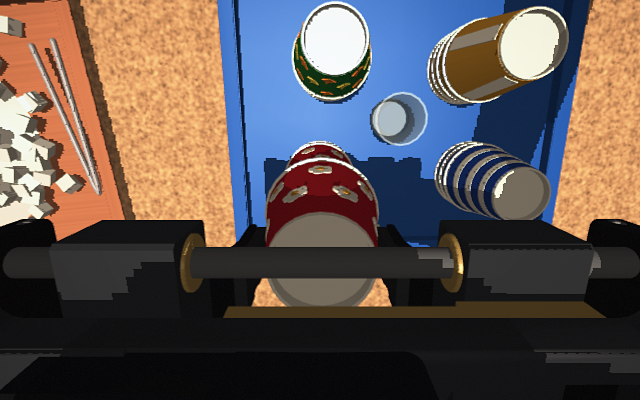

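Red is in line with its stack at (320,148). Lowering.

```bash
python3 -m jog '[[25,-1,0,0,0,0,45],[30,0,0,0,0,0,45],[25,0,0,0,0,0,45],[15,0,0,0,0,0,45],[0,0,0,0,0,0,45]]'
python3 -m jog '[[8,0,0,0,0,0,45],[8,0,0,0,0,0,45],[8,0,0,0,0,0,45],[4,0,0,0,0,0,45],[0,0,0,0,0,0,45]]'
python3 -m jog '[[3,0,0,0,0,0,45],[2,0,0,0,0,0,45],[2,0,0,0,0,0,45],[1,0,0,0,0,0,45],[0,0,0,0,0,0,45]]'
```

```text
time_s: 18.65
tool_pos: [0.5849, -0.2588, 0.151]
tcp_rot: [2.836, 1.565, 2.837]
force: [-0.7, 0.4, -0.5]
gripper_width: 0.656
time_s: 19.15
tool_pos: [0.5858, -0.2606, 0.1248]
tcp_rot: [2.886, 1.569, 2.885]
force: [0.3, -0.8, -0.3]
gripper_width: 0.662
time_s: 19.65
tool_pos: [0.5863, -0.2608, 0.1186]
tcp_rot: [-0.709, 1.57, -0.71]
force: [-1.2, 1.0, 4.2]
gripper_width: 0.657
```

```bash
python3 -m jog '[[0,0,0,0,0,0,65],[0,0,0,0,0,0,75],[0,0,0,0,0,0,80],[0,0,0,0,0,0,80]]'
python3 -m jog '[[-10,0,0,0,0,0,80],[-20,0,0,0,0,0,80],[-40,0,0,0,0,0,80],[-40,0,0,0,0,0,87],[0,0,0,0,0,0,87]]'
python3 -m jog '[[0,30,0,0,0,0,87],[0,48,0,0,0,0,87],[0,48,0,0,0,0,87],[0,48,0,0,0,0,87],[0,48,0,0,0,0,87]]'
python3 -m jog '[[0,48,1,0,0,0,87],[0,48,1,0,0,0,87],[0,48,1,0,0,0,87],[0,48,1,0,0,0,87],[0,48,1,0,0,0,87]]'
python3 -m jog '[[0,45,0,0,0,0,87],[0,23,0,0,0,0,87],[10,0,0,0,0,0,87],[0,0,0,0,0,0,87]]'
python3 - <<'E'
from h import *
w=env.grab_frame("wrist")
cv2.imwrite("pics/w10.png",w["frame"][:,:,::-1])
print(proj(w,[.5923,.2726,.078]))
E
```

```text
time_s: 20.05
tool_pos: [0.586, -0.2607, 0.1171]
tcp_rot: [2.754, 1.57, 2.753]
force: [-0.2, -0.1, 0.0]
gripper_width: 0.89
time_s: 20.55
tool_pos: [0.5894, -0.2621, 0.2358]
tcp_rot: [-0.362, 1.556, -0.362]
force: [0.0, -0.0, 1.1]
gripper_width: 0.981
time_s: 21.05
tool_pos: [0.5862, -0.037, 0.2281]
tcp_rot: [0.097, 1.57, 0.095]
force: [0.4, 1.1, -0.7]
gripper_width: 0.997
time_s: 21.55
tool_pos: [0.5915, 0.2033, 0.2282]
tcp_rot: [0.417, 1.57, 0.416]
force: [0.6, -0.7, 0.4]
gripper_width: 1.007
time_s: 21.95
tool_pos: [0.5907, 0.2687, 0.2157]
tcp_rot: [-2.64, 1.567, -2.641]
force: [-0.6, -0.9, 0.1]
gripper_width: 1.003
[327.46095395 193.33941115]
```

View pics/w10.png

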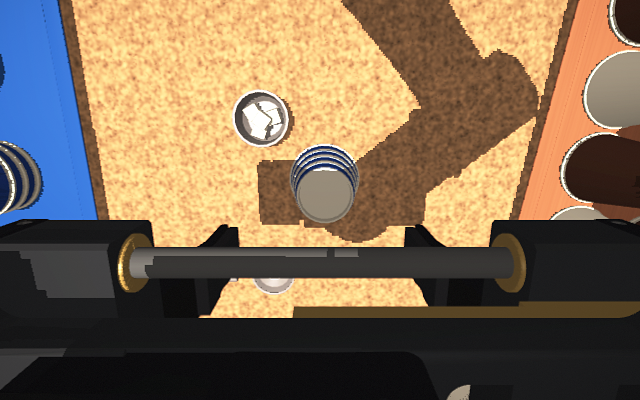

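The blue disc is at (325,194), against a predicted (327,193). I'll shift 2 mm in y and grip.

```bash
python3 -m jog '[[40,3,2,0,0,0,87],[45,0,0,0,0,0,87],[40,0,0,0,0,0,87],[24,0,0,0,0,0,87],[0,0,0,0,0,0,87]]'
python3 -m jog '[[0,0,0,0,0,0,50],[0,0,0,0,0,0,45],[0,0,0,0,0,0,45],[0,0,0,0,0,0,45],[0,0,0,0,0,0,45]]' 6
python3 -m jog '[[-20,0,0,0,0,0,45],[-40,0,0,0,0,0,45],[-40,0,0,0,0,0,45],[-40,0,0,0,0,0,45],[-40,0,0,0,0,0,45]]'
```

```text
time_s: 22.5
tool_pos: [0.5918, 0.2689, 0.0647]
tcp_rot: [-2.535, 1.562, -2.539]
force: [-0.5, -1.0, 0.1]
gripper_width: 1.0
time_s: 23.0
tool_pos: [0.5942, 0.2726, 0.0697]
tcp_rot: [0.567, 1.569, 0.566]
force: [-0.6, 0.6, 3.5]
gripper_width: 0.656
time_s: 23.5
tool_pos: [0.5935, 0.2722, 0.2505]
tcp_rot: [0.787, 1.57, 0.786]
force: [1.2, 1.5, 0.7]
gripper_width: 0.656
```

```bash
python3 -m jog '[[0,-25,0,0,0,0,45],[0,-45,-1,0,0,0,45],[0,-45,-1,0,0,0,45],[0,-45,-1,0,0,0,45],[0,-45,-1,0,0,0,45]]'
python3 -m jog '[[0,-45,0,0,0,0,45],[0,-45,0,0,0,0,45],[0,-40,0,0,0,0,45],[0,-21,0,0,0,0,45],[0,0,0,0,0,0,45]]'
python3 -m jog '[[0,0,0,0,0,0,45]]'
python3 - <<'E'
from h import *
w=env.grab_frame("wrist")
cv2.imwrite("pics/w11.png",w["frame"][:,:,::-1])
E
```

```text
time_s: 24.0
tool_pos: [0.5891, 0.0658, 0.2489]
tcp_rot: [0.448, 1.57, 0.448]
force: [1.4, 0.0, -0.1]
gripper_width: 0.658
time_s: 24.5
tool_pos: [0.5889, -0.0862, 0.2487]
tcp_rot: [-1.703, 1.571, -1.708]
force: [-0.3, 0.6, 0.0]
gripper_width: 0.652
time_s: 24.6
tool_pos: [0.5892, -0.0839, 0.2486]
tcp_rot: [1.158, 1.57, 1.156]
force: [-0.5, 0.7, 0.2]
gripper_width: 0.656
```

View pics/w11.png

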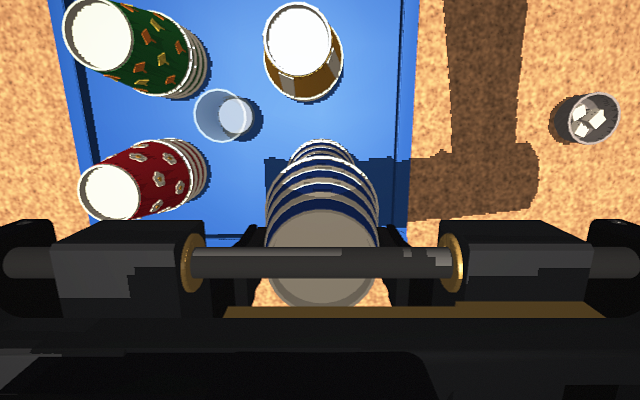

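Blue is in line with its stack at (322,145). Lowering, releasing and retreating.

```bash
python3 -m jog '[[25,0,0,0,0,0,45],[30,0,0,0,0,0,45],[25,0,0,0,0,0,45],[15,0,0,0,0,0,45],[0,0,0,0,0,0,45]]'
python3 -m jog '[[8,0,0,0,0,0,45],[8,0,0,0,0,0,45],[8,0,0,0,0,0,45],[4,0,0,0,0,0,45],[0,0,0,0,0,0,45]]'
python3 -m jog '[[3,0,0,0,0,0,45],[2,0,0,0,0,0,45],[2,0,0,0,0,0,45],[1,0,0,0,0,0,45],[0,0,0,0,0,0,45]]'
```

```text
time_s: 25.15
tool_pos: [0.5879, -0.0823, 0.151]
tcp_rot: [-3.132, 1.565, -3.132]
force: [0.1, 0.7, 0.2]
gripper_width: 0.656
time_s: 25.65
tool_pos: [0.589, -0.0837, 0.1249]
tcp_rot: [-3.097, 1.57, -3.098]
force: [-0.8, -0.3, 0.4]
gripper_width: 0.652
time_s: 26.15
tool_pos: [0.5896, -0.0838, 0.1187]
tcp_rot: [-0.327, 1.57, -0.328]
force: [-2.1, 0.3, 3.5]
gripper_width: 0.654
```

```bash
python3 -m jog '[[0,0,0,0,0,0,65],[0,0,0,0,0,0,75],[0,0,0,0,0,0,80],[0,0,0,0,0,0,80]]'
python3 -m jog '[[-10,0,0,0,0,0,80],[-20,0,0,0,0,0,80],[-40,0,0,0,0,0,80],[-40,0,0,0,0,0,87],[0,0,0,0,0,0,87]]'
python3 -m jog '[[0,30,0,0,0,0,87],[0,48,0,0,0,0,87],[0,48,0,0,0,0,87],[0,48,0,0,0,0,87],[0,48,0,0,0,0,87]]'
python3 -m jog '[[0,48,-10,0,0,0,87],[0,48,-10,0,0,0,87],[0,48,-10,0,0,0,87],[0,48,-10,0,0,0,87],[0,0,0,0,0,0,87]]'
python3 - <<'E'
from h import *
t=env.grab_frame("top");s=env.grab_frame("scene")
for n,f in (("t12",t),("s12",s)): cv2.imwrite(f"pics/{n}.png",f["frame"][:,:,::-1])
T=[x for x in discs(t) if 340<x[0][0]<480 and 140<x[0][1]<260];S=[x for x in discs(s) if 180<x[0][0]<330 and 180<x[0][1]<320]
print(T,S)
for x in T:
  for y in S:
    p,g=tri(t,x[0],s,y[0])
    if g<.004 and .1<p[2]<.2: print(p.round(4),g.round(4))
E
```

```text
time_s: 26.55
tool_pos: [0.5893, -0.0837, 0.1172]
tcp_rot: [-3.139, 1.57, -3.141]
force: [-0.1, -0.9, -0.4]
gripper_width: 0.888
time_s: 27.05
tool_pos: [0.5929, -0.084, 0.2353]
tcp_rot: [-0.057, 1.557, -0.057]
force: [0.2, 0.9, 0.8]
gripper_width: 0.985
time_s: 27.55
tool_pos: [0.5894, 0.1401, 0.2281]
tcp_rot: [0.338, 1.57, 0.337]
force: [-0.2, -1.0, 0.1]
gripper_width: 0.998
time_s: 28.05
tool_pos: [0.5485, 0.3357, 0.2272]
tcp_rot: [1.13, 1.57, 1.135]
force: [0.1, -0.7, -0.4]
gripper_width: 1.001
[([363.1, 163.2], 421, [24, 23]), ([447.3, 163.4], 363, [21, 23]), ([373.8, 221.1], 475, [25, 25]), ([445.3, 221.6], 410, [22, 24])] [([258.6, 208.1], 352, [26, 18]), ([306.2, 237.9], 428, [27, 23]), ([199.2, 253.6], 408, [25, 23]), ([254.1, 275.6], 203, [17, 16]), ([234.2, 299.5], 583, [29, 27])]
[ 0.5875 -0.0825  0.1266] 0.0002
[ 0.5848 -0.2599  0.1276] 0.0016
[ 0.4674 -0.1008  0.1275] 0.0002
[ 0.464  -0.249   0.1264] 0.0002
```

View pics/s12.png

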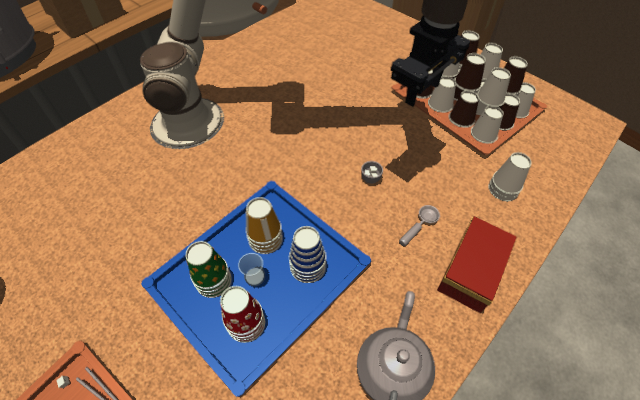

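View pics/t12.png

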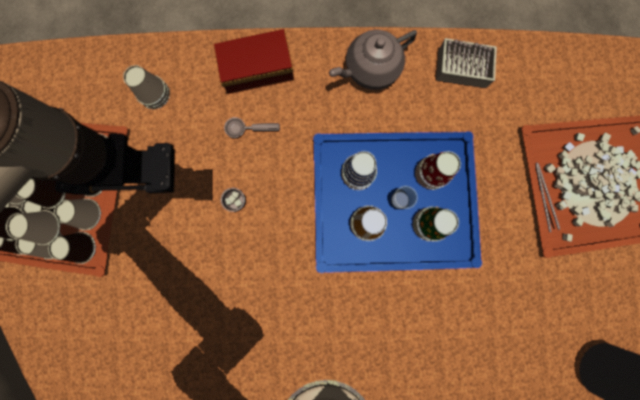

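All four stack tops rose 14.8 to 15.8 mm (15 mm expected) and moved 2 mm or less. Both views show the four stacks upright, with the glass and bowl in place and the gripper clear. Handing in.

```bash
python3 -c "
from bench import env
print(env.hand_in())"
```

```text
the job is handed in; nothing more can be done
None
```

All four loose cups (green, gold, red, then blue) are nested mouth down on the stacks of their own print. I handed the job in after about 28 s of robot time, and no verdict is reported.

**Last checks, before handing in:**
- **Seating:** triangulating the top and scene views, the four stack tops rose 14.8 to 15.8 mm, where a fully seated cup should give 15 mm.
- **Position:** each stack's top is within about 2 mm of where it started.
- **Scene:** all four stacks look upright, and the tea glass and sugar bowl look unmoved. I checked these by eye only. The gripper was well clear of everything.

**One disagreement:** the triangulated heights of the white cup ends came out about 6 mm below the nominal tops. The gap was the same for all eight at the start and for the four stacks at the end. I put it down to the closed ends being recessed inside the rim, or to calibration. It did not affect the grasps or the seating check.

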